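Make up two bench kits from the loose stock

ROBOT

A 7-joint arm with a two-finger parallel gripper is mounted at the origin on a cart in front of the work surface, level with it; the furniture and walls round the work are solid. World frame = base frame: x ahead of the robot, y to its left, z up, the work surface at z = 0. Lengths are in m, angles in rad, forces in N, time in s.
With the tool pointing down it reaches from about 0.425 to 0.925 m from the base axis. Payload 6.8 kg.
Tool frame: the origin (TCP) lies midway between the tips of the shut fingers; the grasp point (between the pads) lies 19 mm behind it; z points along the fingers, y is the direction in which the jaws open and shut (so a half turn about z gives the same grasp; the last joint's range is limited). The gripper opens to 85 mm and grips with 20 to 120 N. Pads are 22 mm wide; open, the fingers measure 114 mm over their backs; the gripper's body (76 mm by 85 mm) begins 54 mm behind the grasp point. The pads swing forward as they close: fully open they stand 13 mm farther back than shut.
Start: joints at [-1.231, 0.477, 0.022, 1.555, -0.011, 1.109, -0.083], TCP at [0.292, 0.608, 0.231] pointing down, gripper open.
Joint ranges: [-2.96, 2.96], [-0.34, 2.1], [-1.41, 1.46], [0.24, 2.44], [-1.37, 4.51], [0.17, 1.92], [-2.96, 2.96]. Speed limits (rad/s): [2.39, 2.39, 3.14, 3.14, 3.14, 3.14, 3.14].

INTERFACE

Orientations are given as a rotation vector (axis times angle).
In Python, from bench import r gives the robot as it stands. The module is installed in compiled form; this text tells all that it offers.
- The arm moves only by the tool apply_moves, never from a script. Its argument "plan" is a list that holds one entry, the list of rows, each a list of 7 numbers: the turn, a rotation vector about the tool's x, y, z scaled (see below), then the shift along the tool's x, y, z scaled (see below), then the closure, from -1 (fully open) to 1 (shut). In form: [[[wx, wy, wz, tx, ty, tz, grip], ...]]. A call has 1 to 12 rows; each row is the pose to reach, as a shift and turn from the pose commanded when the call began, along the tool's axes at that moment, turning the shorter way round; what a row does not reach only later rows make up. The controller multiplies each number of a shift by 0.4 m and each number of a turn by 180 degrees. A row lasts 1/12 s, in which the tool goes at most 41.7 mm and 7.16 degrees, less where a joint would pass 70% of its speed; a pose out of reach is approached as far as the arm can. A call with a number of a shift or a turn outside -1 to 1 is refused whole. A call with a gripper value outside its range is refused whole. The fingers move at their own pace and stop on an object; "force" is the grip in N (left out, the last holds). Time passes only in rows, so rows that repeat a pose let the fingers close. It gives the time, the measured TCP pose, the force and the opening at its end, in the units of the state.
- r.get_obs(): the state, without advancing time (a new reading comes with each control period).
- r.grab_frame(name): name is "side" or "top" or "wrist"; returns a dict with "pixels" (480x640x3 uint8, blue, green, red), "fx", "fy", "cx", "cy" (pixels), "pose" (4x4, takes a point from camera to world coordinates). Camera axes: x right, y up, looking along -z (the intrinsics and any distortion apply to the point x, -y, -z); pixel columns grow to the right and rows downward; lengths in m; the calibration is good to about 2 mm. A picture is of the moment at which its call begins. There is no depth.
- r.hand_in(): hands the job in, once; it reports no verdict.
The state is a dict: "clock": time; "joints": joint angles; "qvel": joint speeds; "tau": joint torques, N m; "tcp_pos": TCP position; "orientation": TCP orientation; "contact_force": force on the tool from outside, world axes, zero at the start; "moment": the same for the moment, N m; "grip_width": finger opening in m.
Only numpy, scipy, OpenCV 4.12 (cv2) and the standard library are available. Lean on these libraries where they do the work, as an engineer would, in place of code of your own. Each camera call takes 0.05 s, during which the arm holds its last target. There are 200 camera calls.

TASK

Make up two kits from the loose parts on the bench: put the larger, black setting ring and one bronze bushing in the tray with two compartments, and the gear, the other bushing and the hexagon nut in the tray with three compartments, with the gear in the middle one. One part to a compartment, each lying flat on the compartment's floor, the same way up as it lay in the stock. Leave the small setting ring and the square steel block where they are.

Things in the scene. Friction and masses are not known exactly. Their poses are not given: they have to be found in the camera images.
- tray_two: grey plastic kit tray, fixed to the bench, with a row of 2 equal square compartments along its own y axis; 78 x 153 mm over all (x by y), 8 mm high. Origin: centre of its underside, z up. The floor of the compartments (lined with thin cork) is 3 mm above the underside, the rim and the dividers between compartments are 3 mm thick and stand 5 mm above that floor. Each compartment is 72 x 72 mm inside, with its centre at x = 0 and y = -37.5 and +37.5 mm in the tray's frame
- tray_three: grey plastic kit tray, fixed to the bench, with a row of 3 equal square compartments along its own y axis; 78 x 228 mm over all (x by y), 8 mm high. Origin: centre of its underside, z up. The floor of the compartments (lined with thin cork) is 3 mm above the underside, the rim and the dividers between compartments are 3 mm thick and stand 5 mm above that floor. Each compartment is 72 x 72 mm inside, with its centre at x = 0 and y = -75, 0 and +75 mm in the tray's frame
- ring_large_mid (a point): large setting ring, black, the larger of the two plain rings: 53 mm outside diameter, 16 mm high, bore 25 mm, 230 g, lying flat; straight sides. Point: its centre, 8 mm above its underside; z up along its bore
- gear_mid (a point): steel spur gear lying flat, hub up: toothed disc 49 mm diameter and 12 mm thick, with a hub 22 mm in diameter on it up to 19 mm height, 110 g. Point: on its axis, half-way up the whole, 9.5 mm above its underside; z up
- bushing_1_mid (a point): bronze flanged bushing (one of two alike, either may go to either kit) standing on its flange: 29 mm diameter at the flange, to a gripper a slight cone that narrows to about 22 mm at the top, 22 mm high, 50 g. Point: its centre, 11 mm above its underside; z up
- bushing_2_mid (a point): bronze flanged bushing (one of two alike, either may go to either kit) standing on its flange: 29 mm diameter at the flange, to a gripper a slight cone that narrows to about 22 mm at the top, 22 mm high, 50 g. Point: its centre, 11 mm above its underside; z up
- nut_mid (a point): plain hexagon nut lying flat: 30 mm across flats (two of the flats face its own +x and -x, the others every 60 degrees), 35 mm across corners, 16 mm high, 65 g. Point: its centre, 8 mm above its underside; z up
- ring_small_mid (a point): small setting ring, bright steel, 42 mm outside diameter, 14 mm high, lying flat; not needed for the kits, stays. Point: its centre, 7 mm above its underside
- square_block_mid (a point): plain ground steel block, 30 x 45 x 40 mm (x, y, z); not needed for the kits, stays. Point: its centre, 20 mm above its underside
Not all that is in view belongs to the job. Leave any orange or purple look-alike of the part that bears nut_mid alone.

How it is judged:
At the end, for the whole second after the job is handed in: each kit's parts lie in its own tray, one to a compartment, the gear in the middle one, within 3 mm of the floor height and under 0.08 rad tilt (none on a rim), released and at rest; the small ring and the square block are within 15 mm of where they started (((x of ring_large_mid in the frame of tray_two between -0.011 and 0.011 m and x of bushing_1_mid in the frame of tray_two between -0.023 and 0.023 m and ((y of ring_large_mid in the frame of tray_two between -0.0485 and -0.0265 m and y of bushing_1_mid in the frame of tray_two between 0.0145 and 0.0605 m) or (y of ring_large_mid in the frame of tray_two between 0.0265 and 0.0485 m and y of bushing_1_mid in the frame of tray_two between -0.0605 and -0.0145 m)) and x of nut_mid in the frame of tray_three between -0.0225 and 0.0225 m and x of bushing_2_mid in the frame of tray_three between -0.023 and 0.023 m and ((y of nut_mid in the frame of tray_three between -0.0975 and -0.0525 m and y of bushing_2_mid in the frame of tray_three between 0.052 and 0.098 m) or (y of nut_mid in the frame of tray_three between 0.0525 and 0.0975 m and y of bushing_2_mid in the frame of tray_three between -0.098 and -0.052 m))) or (x of ring_large_mid in the frame of tray_two between -0.011 and 0.011 m and x of bushing_2_mid in the frame of tray_two between -0.023 and 0.023 m and ((y of ring_large_mid in the frame of tray_two between -0.0485 and -0.0265 m and y of bushing_2_mid in the frame of tray_two between 0.0145 and 0.0605 m) or (y of ring_large_mid in the frame of tray_two between 0.0265 and 0.0485 m and y of bushing_2_mid in the frame of tray_two between -0.0605 and -0.0145 m)) and x of nut_mid in the frame of tray_three between -0.0225 and 0.0225 m and x of bushing_1_mid in the frame of tray_three between -0.023 and 0.023 m and ((y of nut_mid in the frame of tray_three between -0.0975 and -0.0525 m and y of bushing_1_mid in the frame of tray_three between 0.052 and 0.098 m) or (y of nut_mid in the frame of tray_three between 0.0525 and 0.0975 m and y of bushing_1_mid in the frame of tray_three between -0.098 and -0.052 m)))) and x of gear_mid in the frame of tray_three between -0.013 and 0.013 m and y of gear_mid in the frame of tray_three between -0.013 and 0.013 m and height (world z) of ring_large_mid between 0.008 and 0.014 m and angle between each of ring_large_mid, gear_mid, bushing_1_mid, bushing_2_mid, nut_mid's own z axis and vertical below 0.08 rad and linear speed of each of ring_large, gear, bushing_1, bushing_2, nut below 0.01 m/s and contact force between each of ring_large, gear, bushing_1, bushing_2, nut and the fingers below 0.1 N and height (world z) of gear_mid between 0.0095 and 0.0155 m and height (world z) of bushing_1_mid between 0.011 and 0.017 m and height (world z) of bushing_2_mid between 0.011 and 0.017 m and height (world z) of nut_mid between 0.008 and 0.014 m and distance of each of ring_small_mid, square_block_mid from where it was at the start of the episode below 0.015 m); the robot touches nothing.
It fails at once if the small setting ring is shifted by more than 40 mm (distance of ring_small_mid from where it was at the start of the episode above 0.04 m).
It fails at once if the square steel block is shifted by more than 40 mm (distance of square_block_mid from where it was at the start of the episode above 0.04 m).
It also fails if it takes over 104 s, if anything falls off the work surface, if the arm or the gripper's body presses on something with over 40 N, if the wrist force passes 120 N, or if a joint passes its speed limit or range.

## Working session

There is one attempt and no reset: what is moved stays moved. The work goes in short steps, Python scripts to look and compute and a tool call to move; the robot and the scene stay as the last step left them, time stands still between calls to the robot, and variables do not carry over. Pictures are saved under pics/ and viewed, on a budget of 14 in all, crops included, one or two more only if the job needs it, and the job is handed in when it is done.

Besides the shell and the picture viewer there is one more tool, called after "Request:" in YAML: its name, and indented under it one key for each argument. apply_moves: Moves the arm, as the interface text tells. Its arguments: {"type":"object","properties":{"plan":{"type":"array","items":{"type":"array","items":{"type":"array","items":{"type":"number","minimum":-1,"maximum":1}}}},"force":{"type":"number"}},"required":["plan"]}

```bash
mkdir -p pics
cat > h.py <<'E'
import numpy as np, cv2
from bench import r
from scipy.spatial.transform import Rotation as R
def snap(n,f):
    g=r.grab_frame(n); cv2.imwrite('pics/'+f,g['pixels']); np.save('pics/'+f+'.npy',{k:v for k,v in g.items()},allow_pickle=True); return g
def load(f): return np.load('pics/'+f+'.npy',allow_pickle=True).item()
def px2w(g,u,v,z):
    P=np.array(g['pose']); d=P[:3,:3]@np.array([(u-g['cx'])/g['fx'],-(v-g['cy'])/g['fy'],-1]); o=P[:3,3]
    return o+d*(z-o[2])/d[2]
def w2px(g,p):
    P=np.array(g['pose']); c=P[:3,:3].T@(np.array(p)-P[:3,3]); return g['cx']+g['fx']*c[0]/-c[2], g['cy']-g['fy']*c[1]/-c[2]
E
python3 - <<'E'
from h import *
for n in('top','side'):
    g=snap(n,n+'0.png'); print(n,{k:np.round(v,3).tolist() for k,v in g.items() if k!='pixels'})
o=r.get_obs(); print(o)
E
```

```text
top {'fx': 479.11, 'fy': 479.11, 'cx': 326.276, 'cy': 240.288, 'pose': [[-0.009, 0.984, -0.175, 0.394], [-1.0, -0.011, -0.011, 0.003], [-0.013, 0.175, 0.984, 1.139], [0.0, 0.0, 0.0, 1.0]]}
side {'fx': 507.517, 'fy': 507.517, 'cx': 320.74, 'cy': 240.887, 'pose': [[-0.95, 0.233, -0.209, 0.373], [-0.313, -0.698, 0.645, 0.625], [0.004, 0.678, 0.735, 0.725], [0.0, 0.0, 0.0, 1.0]]}
{'clock': 0.1, 'joints': array([-1.23113427,  0.4777217 ,  0.0223591 ,  1.55636173, -0.01150956,
        1.10930426, -0.08309655]), 'qvel': array([ 9.93963625e-04, -1.41530286e-03, -4.97005804e-05, -2.60429666e-03,
       -6.07831343e-04,  2.80431530e-04,  4.15302751e-04]), 'tau': array([ 4.42803677e-03, -5.97762930e+01,  1.61379632e+00, -2.81952560e+01,
        1.28244358e-02,  5.11210659e-03,  2.87462274e-05]), 'tcp_pos': array([0.29202369, 0.60796087, 0.23041654]), 'orientation': array([-6.97419138e-01, -3.06294367e+00,  2.58783242e-03]), 'contact_force': array([ 0.18621439,  0.38349585, -0.30358944]), 'moment': array([ 0.00977122,  0.0144527 , -0.02730987]), 'grip_width': 0.085082239361189}
```

View pics/top0.png

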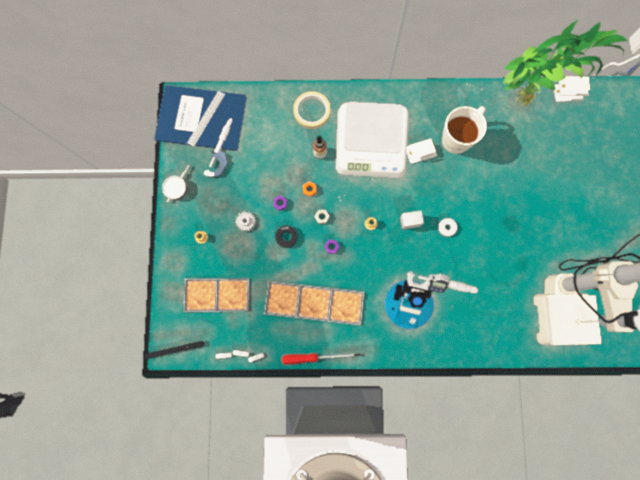

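View pics/side0.png

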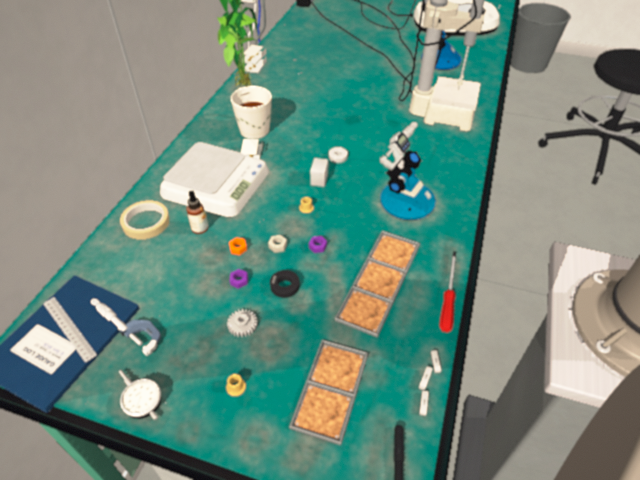

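Top view: gear (245,221), black ring (287,236), nut (322,216), bushings (201,237) and (371,224), block (412,220), small ring (448,227), tray_two near (217,295), tray_three near (315,303). The side view agrees. Next, enlarged crops.

Run:
```python
from h import *
a=cv2.imread('pics/top0.png')[180:335,175:475]
a=cv2.resize(a,None,fx=2.66,fy=2.66,interpolation=cv2.INTER_CUBIC)
cv2.imwrite('pics/c1.png',a)
```

```text
(no output)
```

View pics/c1.png

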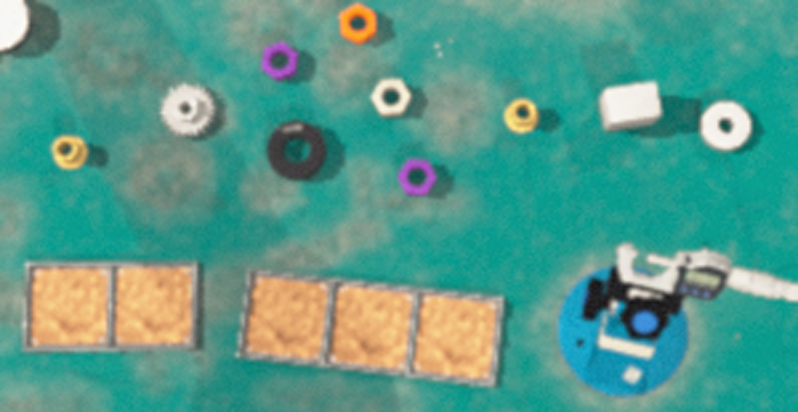

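Run:
```python
from h import *
g=load('top0.png')
def c(u,v,z): return px2w(g,175+u/2.66,180+v/2.66,z)
for n,u,v,z in [('bushA flange',70,153,.008),('gear',188,109,.012),('ring',297,151,.014),('nut',391,97,.014),('bushB',522,116,.012),('block top',632,104,.04),('small',726,126,.012)]+[('T2',*p,.008) for p in[(27,263),(200,263),(197,349),(24,349)]]+[('T3',*p,.008) for p in[(250,271),(504,297),(498,384),(240,357)]]:
    p=c(u,v,z);print(n,p.round(4),np.hypot(*p[:2]).round(3))
```

```text
bushA flange [0.6055 0.3167 0.008 ] 0.683
gear [0.6441 0.2097 0.012 ] 0.677
ring [0.6039 0.1103 0.014 ] 0.614
nut [0.6526 0.0254 0.014 ] 0.653
bushB [ 0.6341 -0.0927  0.012 ] 0.641
block top [ 0.6378 -0.1874  0.04  ] 0.665
small [ 0.6228 -0.2758  0.012 ] 0.681
T2 [0.506  0.3515 0.008 ] 0.616
T2 [0.5045 0.1968 0.008 ] 0.542
T2 [0.4287 0.198  0.008 ] 0.472
T2 [0.4301 0.3509 0.008 ] 0.555
T3 [0.4969 0.1521 0.008 ] 0.52
T3 [ 0.4717 -0.073   0.008 ] 0.477
T3 [ 0.396  -0.0661  0.008 ] 0.401
T3 [0.4214 0.16   0.008 ] 0.451
```

```bash
cat >> h.py <<'E'
def mv(*wps):
    """wps: (x,y,z,jawyaw_deg) TCP targets; prints scaled turn/shift from the present pose and rows needed"""
    o=r.get_obs(); p=o['tcp_pos']; A=R.from_rotvec(o['orientation']); last=p; la=A
    print('at',p.round(4),'jaw',round(np.degrees(np.arctan2(*A.as_matrix()[1::-1,1])),1),'f',o['contact_force'].round(1),'grip',round(o['grip_width'],4),'t',round(o['clock'],2))
    for x,y,z,yaw in wps:
        t=np.radians(yaw); Y=np.array([np.cos(t),np.sin(t),0]); Z=np.array([0,0,-1.]); X=np.cross(Y,Z)
        B=R.from_matrix(np.c_[X,Y,Z]); w=(A.inv()*B).as_rotvec()/np.pi; s=A.inv().apply(np.array([x,y,z])-p)/.4
        n=max(np.linalg.norm(np.array([x,y,z])-last)/.0417,np.degrees((la.inv()*B).magnitude())/7.16); last=np.array([x,y,z]); la=B
        print(np.r_[w,s].round(4).tolist(),'rows',round(n,1))
E
python3 -c "
from h import *
mv((.605,.3,.2,90),(.605,.3,.2,-90))"
```

```text
at [0.292  0.608  0.2304] jaw 64.3 f [ 0.2  0.4 -0.3] grip 0.0851 t 0.1
[-0.0005, -0.0001, -0.1425, -1.0386, -0.3551, 0.0768] rows 10.6
[-0.0001, 0.0007, 0.8575, -1.0386, -0.3551, 0.0768] rows 25.1
```

Request:
apply_moves:
  plan:
    - [[-0.0005,0,-0.1425,-1,-0.34,0.075,-1],[-0.0005,0,-0.1425,-1,-0.34,0.075,-1],[-0.0005,0,-0.1425,-1,-0.34,0.075,-1],[-0.0005,0,-0.1425,-1,-0.34,0.075,-1],[-0.0005,0,-0.1425,-1,-0.34,0.075,-1],[-0.0005,0,-0.1425,-1,-0.34,0.075,-1],[-0.0005,0,-0.1425,-1,-0.34,0.075,-1],[-0.0005,0,-0.1425,-1,-0.34,0.075,-1],[-0.0005,0,-0.1425,-1,-0.34,0.075,-1],[-0.0005,0,-0.1425,-1,-0.34,0.075,-1],[-0.0005,0,-0.1425,-1,-0.34,0.075,-1],[-0.0005,0,-0.1425,-1,-0.34,0.075,-1]]

```text
clock: 1.1
tcp_pos: [0.5969, 0.3073, 0.2004]
orientation: [0.013, 3.141, -0.002]
contact_force: [0.5, 0.8, 1.1]
grip_width: 0.0849
```

```bash
python3 -c "
from h import *
mv((.605,.3,.2,90))
g=snap('wrist','w1.png'); print(g['pose'].round(3),g['fx'],g['cx'],g['cy'])
for p in [(.6055,.3167,0),(.644,.21,0),(.467,.312,0.003)]: print(w2px(g,p))"
```

```text
at [0.5969 0.3073 0.2004] jaw 89.5 f [0.5 0.8 1.1] grip 0.0849 t 1.1
[-0.0005, 0.0002, -0.0025, -0.0204, -0.018, 0.001] rows 0.3
[[ 0.008 -0.956 -0.292  0.521]
 [ 1.     0.008  0.002  0.309]
 [-0.    -0.292  0.956  0.341]
 [ 0.     0.     0.     1.   ]] 401.47691035533603 319.1213610386031 236.8874907636798
(np.float64(328.80537951063263), np.float64(215.08736883155336))
(np.float64(210.61623755646795), np.float64(257.4777847807008))
(np.float64(322.58742726786375), np.float64(40.27905522878419))
```

View pics/w1.png

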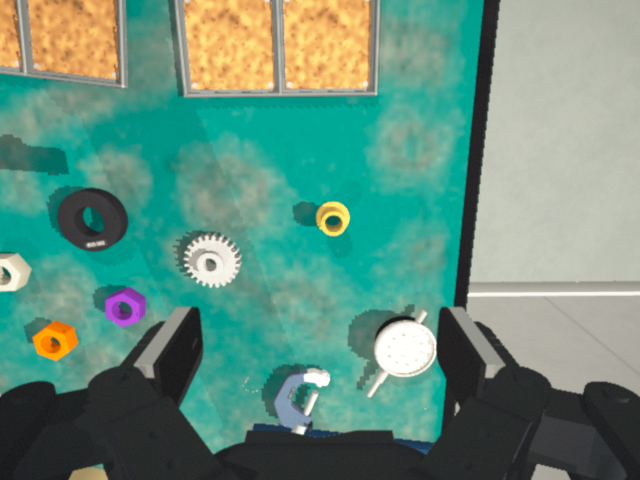

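Wrist view: bushing A flange at about (332,218), gear disc (212,259), black ring (93,217), nut (10,272); tray_two's far edge corners (185,96) and (378,94); tray_three's corner (126,86).

```bash
python3 -c "
from h import *
g=load('w1.png')
for n,u,v,z in [('bA',332,218,.008),('gear',212,259,.012),('ring',93,217,.014),('nut',10,272,.014),('T2',185,96,.008),('T2',378,94,.008),('T3',126,86,.008)]: print(n,px2w(g,u,v,z).round(4))
mv((.606,.317,.1,90),(.606,.317,.003,90))"
```

```text
bA [0.6061 0.3192 0.008 ]
gear [0.6411 0.2146 0.012 ]
ring [0.6021 0.1185 0.014 ]
nut [0.6511 0.0373 0.014 ]
T2 [0.5066 0.2039 0.008 ]
T2 [0.5064 0.3551 0.008 ]
T3 [0.4989 0.1588 0.008 ]
at [0.5948 0.3105 0.2005] jaw 89.8 f [-0.6  0.4 -0.2] grip 0.0856 t 1.15
[0.0001, -0.0001, -0.0013, -0.0279, 0.0162, 0.2513] rows 2.4
[0.0001, -0.0001, -0.0013, -0.028, 0.0162, 0.4938] rows 2.3
```

Request:
apply_moves:
  plan:
    - [[0,0,0,-0.028,0.0192,0.25,-1],[0,0,0,-0.028,0.0192,0.25,-1],[0,0,0,-0.028,0.0192,0.25,-1],[0,0,0,-0.028,0.0192,0.4,-1],[0,0,0,-0.028,0.0192,0.47,-1],[0,0,0,-0.028,0.0192,0.493,-1],[0,0,0,-0.028,0.0192,0.493,-1],[0,0,0,-0.028,0.0192,0.493,1],[0,0,0,-0.028,0.0192,0.493,1],[0,0,0,-0.028,0.0192,0.493,1],[0,0,0,-0.028,0.0192,0.493,1],[0,0,0,-0.028,0.0192,0.493,1]]
  force: 50

```text
clock: 2.15
tcp_pos: [0.6062, 0.321, 0.006]
orientation: [0.0, 3.139, 0.004]
contact_force: [0.9, -0.7, 3.5]
grip_width: 0.0258
```

```bash
python3 -c "
from h import *
mv((.606,.319,.08,90),(.467,.315,.08,90),(.467,.315,.03,90))"
```

```text
at [0.6062 0.321  0.006 ] jaw 90.0 f [ 0.9 -0.7  3.5] grip 0.0258 t 2.15
[0.0009, 0.0009, -0.0001, 0.0, -0.0046, -0.1851] rows 1.8
[0.0009, 0.0009, -0.0001, 0.3475, -0.0147, -0.186] rows 3.3
[0.0009, 0.0009, -0.0001, 0.3479, -0.015, -0.061] rows 1.2
```

Request:
apply_moves:
  plan:
    - [[0,0,0,0,0,0,1],[0,0,0,0,0,0,1],[0,0,0,0,0,-0.05,1],[0,0,0,0,0,-0.185,1],[0,0,0,0,0,-0.185,1],[0,0,0,0.1,-0.005,-0.185,1],[0,0,0,0.2,-0.01,-0.185,1],[0,0,0,0.3,-0.012,-0.185,1],[0,0,0,0.346,-0.015,-0.185,1],[0,0,0,0.346,-0.015,-0.185,1],[0,0,0,0.346,-0.015,-0.185,1],[0,0,0,0.346,-0.015,-0.185,1]]

```text
clock: 3.15
tcp_pos: [0.4683, 0.3149, 0.0789]
orientation: [0.001, 3.139, 0.004]
contact_force: [0.5, 0.1, -0.3]
grip_width: 0.0227
```

```bash
python3 -c "
from h import *
mv((.467,.315,.03,90),(.467,.315,.01,90),(.467,.315,.1,90))
g=snap('wrist','w2.png')"
```

```text
at [0.4683 0.3149 0.0789] jaw 90.0 f [ 0.5  0.1 -0.3] grip 0.0227 t 3.15
[0.0008, 0.0008, -0.0002, 0.0035, 0.0, 0.1222] rows 1.2
[0.0008, 0.0008, -0.0002, 0.0037, -0.0001, 0.1722] rows 0.5
[0.0008, 0.0008, -0.0002, 0.0031, 0.0005, -0.0528] rows 2.2
```

View pics/w2.png

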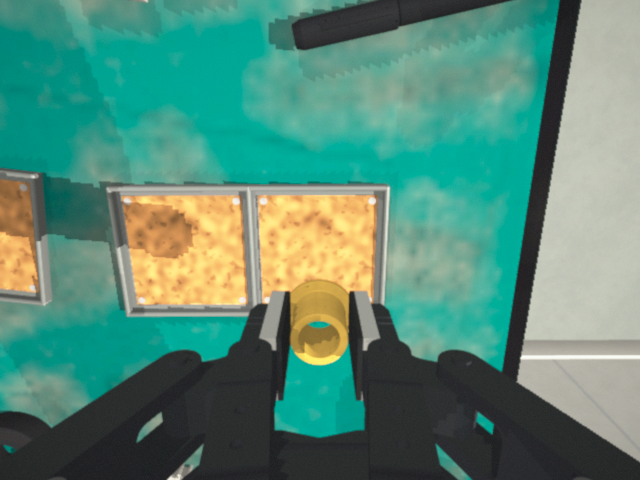

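Wrist view: bushing held upright (top rim centre (320,337), consistent with being held near its flange). Tray_two outline corners (110,187), (389,187), (128,316); divider at u≈249, top.

```bash
python3 -c "
from h import *
g=load('w2.png')
for n,u,v,z in [('T2',110,187,.008),('T2',389,187,.008),('T2',128,316,.008),('div top',249,188,.008),('T3 corner',42,173,.008),('T3',47,303,.008)]: print(n,px2w(g,u,v,z).round(4))
for z in (.2,.1,.08): pass
"
```

```text
T2 [0.4295 0.2055 0.008 ]
T2 [0.4297 0.3533 0.008 ]
T2 [0.5055 0.2043 0.008 ]
div top [0.4301 0.279  0.008 ]
T3 corner [0.422 0.171 0.008]
T3 [0.497  0.1587 0.008 ]
```

Request:
apply_moves:
  plan:
    - [[0,0,0,0.002,0,0.1,1],[0,0,0,0.002,0,0.14,1],[0,0,0,0.002,0,0.155,1],[0,0,0,0.002,0,0.162,1],[0,0,0,0.002,0,0.168,1],[0,0,0,0.002,0,0.17,1]]

```text
clock: 3.7
tcp_pos: [0.4671, 0.315, 0.0107]
orientation: [0.001, 3.14, 0.004]
contact_force: [0.7, 0.6, 0.2]
grip_width: 0.0229
```

```bash
python3 -c "
from h import *
mv((.467,.315,.009,90),(.467,.315,.1,90),(.604,.114,.1,90))"
```

```text
at [0.4671 0.315  0.0107] jaw 90.0 f [0.7 0.6 0.2] grip 0.0229 t 3.7
[0.0008, 0.0005, -0.0002, 0.0003, -0.0001, 0.0041] rows 0.0
[0.0008, 0.0005, -0.0002, -0.0001, 0.0005, -0.2234] rows 2.2
[0.0008, 0.0005, -0.0002, -0.343, -0.5018, -0.224] rows 5.8
```

Request:
apply_moves:
  plan:
    - [[0,0,0,0,0,0.003,1],[0,0,0,0,0,0.004,1],[0,0,0,0,0,0.004,0.2],[0,0,0,0,0,0.004,0.2],[0,0,0,0,0,0.004,0.2],[0,0,0,0,0,-0.05,0.2],[0,0,0,0,0,-0.15,0],[0,0,0,0,0,-0.223,-0.5],[0,0,0,0,0,-0.223,-0.5],[0,0,0,-0.1,-0.15,-0.223,-0.5],[0,0,0,-0.2,-0.3,-0.223,-0.5],[0,0,0,-0.25,-0.4,-0.223,-0.5]]

```text
clock: 4.7
tcp_pos: [0.5341, 0.2091, 0.0996]
orientation: [-0.004, 3.14, 0.004]
contact_force: [1.1, 0.7, -0.4]
grip_width: 0.0644
```

```bash
python3 -c "
from h import *
mv((.604,.114,.1,90),(.604,.114,.004,90))
g=snap('wrist','w3.png')"
```

```text
at [0.5341 0.2091 0.0996] jaw 90.2 f [ 1.1  0.7 -0.4] grip 0.0644 t 4.7
[0.0007, 0.0004, 0.0009, -0.174, -0.2383, -0.0014] rows 2.8
[0.0007, 0.0004, 0.0009, -0.1737, -0.2389, 0.2386] rows 2.3
```

View pics/w3.png

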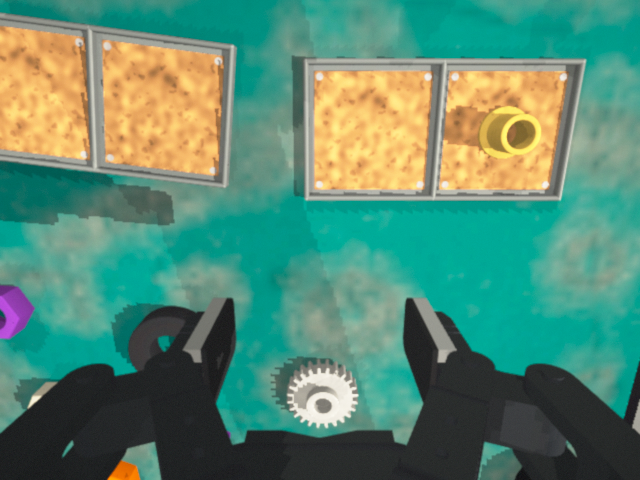

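Bushing A stands in tray_two's right compartment (image (512,132)). The gear (322,392) and ring (165,340) are seen too. Now the ring.

Request:
apply_moves:
  plan:
    - [[0,0,0,-0.174,-0.243,0,-0.8],[0,0,0,-0.174,-0.243,0,-0.8],[0,0,0,-0.174,-0.243,0,-0.8],[0,0,0,-0.174,-0.243,0.1,-0.8],[0,0,0,-0.174,-0.243,0.17,-0.8],[0,0,0,-0.174,-0.243,0.22,-0.8],[0,0,0,-0.174,-0.243,0.237,-0.8],[0,0,0,-0.174,-0.243,0.238,-0.8],[0,0,0,-0.174,-0.243,0.238,1],[0,0,0,-0.174,-0.243,0.238,1],[0,0,0,-0.174,-0.243,0.238,1],[0,0,0,-0.174,-0.243,0.238,1]]

```text
clock: 5.75
tcp_pos: [0.6043, 0.1126, 0.0059]
orientation: [0.0, 3.138, 0.004]
contact_force: [-1.7, -1.2, 7.1]
grip_width: 0.0494
```

```bash
python3 -c "
from h import *
mv((.604,.113,.08,90),(.467,.239,.08,90),(.467,.239,.03,90))"
```

```text
at [0.6043 0.1126 0.0059] jaw 90.0 f [-1.7 -1.2  7.1] grip 0.0494 t 5.75
[0.0007, 0.001, -0.0, 0.0001, 0.0013, -0.1852] rows 1.8
[0.0007, 0.001, -0.0, 0.3427, 0.3163, -0.1856] rows 4.5
[0.0007, 0.001, -0.0, 0.3431, 0.316, -0.0606] rows 1.2
```

Request:
apply_moves:
  plan:
    - [[0,0,0,0,0,0,1],[0,0,0,0,0,0,1],[0,0,0,0,0,-0.05,1],[0,0,0,0,0,-0.185,1],[0,0,0,0,0,-0.185,1],[0,0,0,0.06,0.06,-0.185,1],[0,0,0,0.13,0.12,-0.185,1],[0,0,0,0.2,0.18,-0.185,1],[0,0,0,0.27,0.25,-0.185,1],[0,0,0,0.343,0.316,-0.185,1],[0,0,0,0.343,0.316,-0.185,1],[0,0,0,0.343,0.316,-0.185,1]]

```text
clock: 6.75
tcp_pos: [0.464, 0.2413, 0.0787]
orientation: [-0.009, 3.141, 0.005]
contact_force: [0.3, -0.2, -1.9]
grip_width: 0.0497
```

```bash
python3 -c "
from h import *
mv((.467,.239,.03,90),(.467,.239,.012,90),(.467,.239,.008,90))
g=snap('wrist','w4.png')"
```

```text
at [0.464  0.2413 0.0787] jaw 90.3 f [ 0.3 -0.2 -1.9] grip 0.0497 t 6.75
[0.001, 0.0002, 0.0018, -0.0073, -0.0061, 0.1217] rows 1.2
[0.001, 0.0002, 0.0018, -0.0073, -0.0063, 0.1667] rows 0.4
[0.001, 0.0002, 0.0018, -0.0073, -0.0063, 0.1767] rows 0.1
```

View pics/w4.png

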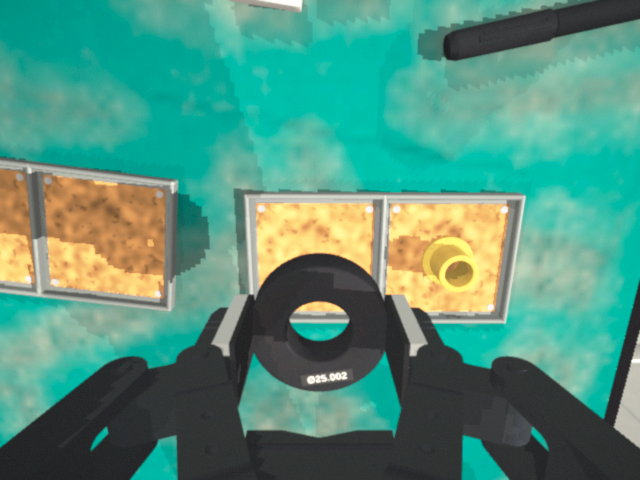

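Ring held level, and the compartment (u 247–384) is centred beneath it. Lowering.

Request:
apply_moves:
  plan:
    - [[0.001,0,0.0018,-0.005,-0.004,0.1,1],[0.001,0,0.0018,-0.005,-0.004,0.14,1],[0.001,0,0.0018,-0.005,-0.004,0.155,1],[0.001,0,0.0018,-0.005,-0.004,0.163,1],[0.001,0,0.0018,-0.005,-0.004,0.169,1],[0.001,0,0.0018,-0.005,-0.004,0.169,1]]

```text
clock: 7.3
tcp_pos: [0.4689, 0.237, 0.0109]
orientation: [0.011, 3.14, -0.002]
contact_force: [0.3, -0.1, -2.5]
grip_width: 0.0493
```

```bash
python3 -c "
from h import *
mv((.467,.239,.008,90))
g=snap('side','s5.png');a=g['pixels'][300:460,230:430];cv2.imwrite('pics/s5c.png',cv2.resize(a,None,fx=3.5,fy=3.5,interpolation=2))"
```

```text
at [0.4689 0.237  0.0109] jaw 89.6 f [ 0.3 -0.1 -2.5] grip 0.0493 t 7.3
[-0.0003, 0.0005, -0.0022, 0.0047, 0.0051, 0.0073] rows 0.1
```

Request:
apply_moves:
  plan:
    - [[0,0,0,0,0,0.003,1],[0,0,0,0,0,0.004,1],[0,0,0,0,0,0.005,1]]

```text
clock: 7.6
tcp_pos: [0.4682, 0.2373, 0.0089]
orientation: [0.009, 3.14, -0.002]
contact_force: [-1.7, -0.4, 7.8]
grip_width: 0.049
```

Request:
apply_moves:
  plan:
    - [[0,0,0,0,0,0,-0.35],[0,0,0,0,0,0,-0.35],[0,0,0,0,0,0,-0.35],[0,0,0,0,0,-0.03,-0.35],[0,0,0,0,0,-0.13,-0.35],[0,0,0,0,0,-0.23,-0.35],[0,0,0,0,0,-0.23,-0.35],[0,0,0,-0.1,-0.015,-0.23,-0.2],[0,0,0,-0.2,-0.03,-0.23,-0.2],[0,0,0,-0.3,-0.045,-0.23,-0.2],[0,0,0,-0.4,-0.06,-0.23,-0.2],[0,0,0,-0.4,-0.06,-0.23,-0.2]]

```text
clock: 8.6
tcp_pos: [0.6358, 0.2086, 0.1021]
orientation: [0.018, 3.133, -0.004]
contact_force: [0.0, -0.5, 0.2]
grip_width: 0.0508
```

```bash
python3 -c "
from h import *
mv((.6425,.211,.05,90),(.6425,.211,.014,90))
g=snap('wrist','w5.png')
for p in [(.6425,.211,.019),(.6425,.211,.012)]: print(w2px(g,p))"
```

```text
at [0.6358 0.2086 0.1021] jaw 89.3 f [ 0.  -0.5  0.2] grip 0.0508 t 8.6
[-0.0008, 0.0026, -0.0037, -0.0157, 0.0064, 0.1302] rows 1.3
[-0.0008, 0.0026, -0.0037, -0.015, 0.0066, 0.2202] rows 0.9
(np.float64(321.6903614686031), np.float64(258.5965099610565))
(np.float64(321.63032684285963), np.float64(254.56619842561275))
```

View pics/w5.png

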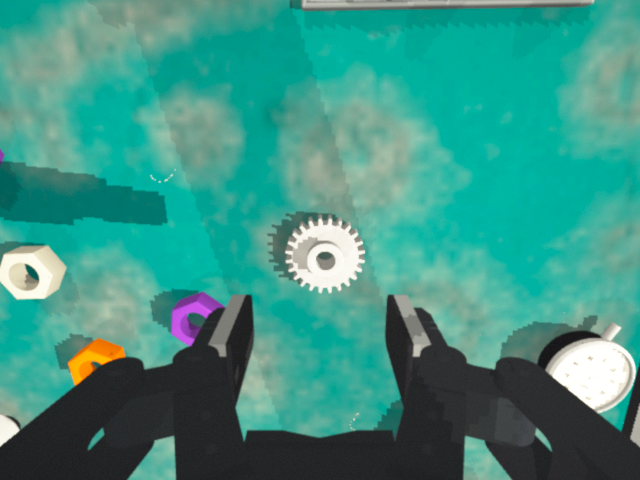

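Gear hub at (325,258), 3 px from prediction, so y ≈ 0.2125.

Request:
apply_moves:
  plan:
    - [[0,0.0026,-0.0037,-0.016,0.01,0.1,-0.2],[0,0.0026,-0.0037,-0.016,0.01,0.17,-0.2],[0,0.0026,-0.0037,-0.016,0.01,0.21,-0.2],[0,0.0026,-0.0037,-0.016,0.01,0.219,-0.2],[0,0.0026,-0.0037,-0.016,0.01,0.22,-0.2],[0,0.0026,-0.0037,-0.016,0.01,0.22,-0.2]]

```text
clock: 9.15
tcp_pos: [0.6345, 0.2167, 0.0138]
orientation: [0.01, -3.135, 0.001]
contact_force: [-0.3, 0.3, 0.3]
grip_width: 0.0516
```

Request:
apply_moves:
  plan:
    - [[0,0,0,0,0,0,1],[0,0,0,0,0,0,1],[0,0,0,0,0,0,1],[0,0,0,0,0,0,1],[0,0,0,0,0,0,1]]

```text
clock: 9.57
tcp_pos: [0.6351, 0.2162, 0.0143]
orientation: [0.009, -3.136, 0.001]
contact_force: [-0.6, -0.7, 6.7]
grip_width: 0.0166
```

```bash
python3 -c "
from h import *
mv((.6425,.2125,.08,90),(.4465,.0445,.08,90),(.4465,.0445,.08,84))"
```

```text
at [0.6351 0.2162 0.0143] jaw 90.3 f [-0.6 -0.7  6.7] grip 0.0166 t 9.57
[-0.0003, -0.0018, 0.0017, -0.0174, -0.0095, -0.1643] rows 1.6
[-0.0003, -0.0018, 0.0017, 0.4749, -0.4268, -0.1611] rows 6.2
[-0.0004, -0.0018, 0.0351, 0.4749, -0.4268, -0.1611] rows 0.8
```

Request:
apply_moves:
  plan:
    - [[0,0,0,0,0,0,-0.1],[0,0,0,0,0,0,-0.1],[0,0,0,0,0,0,-0.1],[0,-0.0018,0,-0.0185,0,0,-0.1],[0,-0.0018,0,-0.0185,0,0,-0.1],[0,-0.0018,0,-0.0185,0,0,-0.1],[0,-0.0018,0,-0.0185,0,0,1],[0,-0.0018,0,-0.0185,0,0,1],[0,-0.0018,0,-0.0185,0,0,1],[0,-0.0018,0,-0.0185,0,0,1],[0,-0.0018,0,-0.0185,0,0,1]]

```text
clock: 10.48
tcp_pos: [0.6416, 0.2163, 0.0125]
orientation: [0.009, -3.139, 0.002]
contact_force: [-0.7, -0.4, 2.4]
grip_width: 0.0187
```

```bash
python3 -c "
from h import *
mv((.6425,.2162,.08,90),(.4465,.0445,.08,90),(.4465,.0445,.08,84))"
```

```text
at [0.6416 0.2163 0.0125] jaw 90.3 f [-0.7 -0.4  2.4] grip 0.0187 t 10.48
[-0.0005, -0.0007, 0.0019, -0.002, -0.0004, -0.1687] rows 1.6
[-0.0005, -0.0007, 0.0019, 0.4905, -0.4268, -0.167] rows 6.2
[-0.0005, -0.0006, 0.0352, 0.4905, -0.4268, -0.167] rows 0.8
```

Request:
apply_moves:
  plan:
    - [[0,0,0,0,0,-0.05,1],[0,0,0,0,0,-0.167,1],[0,0,0,0,0,-0.167,1],[0,0,0,0.075,-0.065,-0.167,1],[0,0,0,0.15,-0.13,-0.167,1],[0,0,0,0.225,-0.195,-0.167,1],[0,0,0,0.3,-0.26,-0.167,1],[0,0,0,0.375,-0.325,-0.167,1],[0,0,0,0.45,-0.39,-0.167,1],[0,0,0,0.49,-0.427,-0.167,1],[0,0,0,0.49,-0.427,-0.167,1],[0,0,0,0.49,-0.427,-0.167,1]]

```text
clock: 11.48
tcp_pos: [0.4461, 0.0434, 0.0801]
orientation: [0.006, -3.14, 0.003]
contact_force: [0.5, 1.2, -1.3]
grip_width: 0.0184
```

```bash
python3 -c "
from h import *
g=snap('wrist','w6.png')
mv((.447,.0445,.018,90),(.447,.0445,.0155,90))
"
```

```text
at [0.4474 0.0445 0.0803] jaw 90.3 f [ 0.5 -0.  -0.6] grip 0.0187 t 11.53
[-0.0003, -0.0002, 0.0017, 0.0009, 0.0001, 0.1556] rows 1.5
[-0.0003, -0.0002, 0.0017, 0.0009, 0.0001, 0.1619] rows 0.1
```

View pics/w6.png

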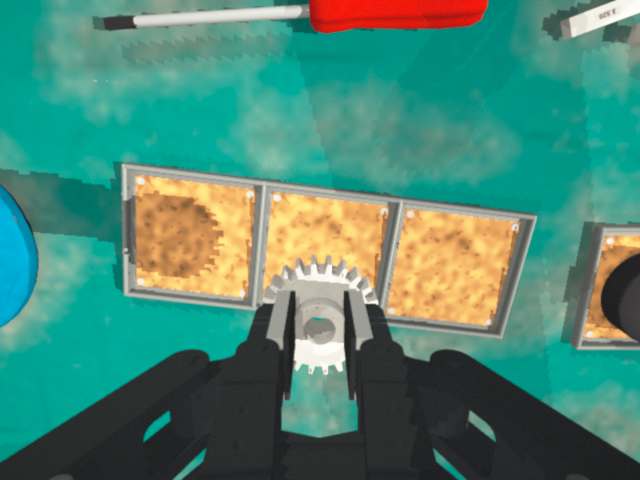

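Gear held level. Tray_three corners at (122,164), (537,216), (505,338), (124,296); the ring is visible, seated, at right.

```bash
python3 -c "
from h import *
g=load('w6.png')
P=[px2w(g,u,v,.008) for u,v in[(122,164),(537,216),(505,338),(124,296)]]
for p in P: print(p.round(4))
print(np.mean(P,0), [np.linalg.norm(P[i]-P[i-1]).round(4) for i in range(4)])"
```

```text
[ 0.3955 -0.0594  0.008 ]
[0.4228 0.1632 0.008 ]
[0.4981 0.1561 0.008 ]
[ 0.4714 -0.0687  0.008 ]
[0.4469699  0.04780626 0.008     ] [np.float64(0.0765), np.float64(0.2242), np.float64(0.0757), np.float64(0.2264)]
```

Request:
apply_moves:
  plan:
    - [[0,0,0,0,0,0.1,1],[0,0,0,0,0,0.14,1],[0,0,0,0,0,0.15,1],[0,0,0,0,0,0.156,1],[0,0,0,0,0,0.156,1]]

```text
clock: 11.95
tcp_pos: [0.4474, 0.0449, 0.0175]
orientation: [0.01, -3.14, 0.002]
contact_force: [0.4, 0.8, -1.0]
grip_width: 0.0187
```

Request:
apply_moves:
  plan:
    - [[0,0,0,0,0.004,0.002,1],[0,0,0,0,0.004,0.004,1],[0,0,0,0,0.004,0.005,1],[0,0,0,0,0.004,0.005,1]]

```text
clock: 12.28
tcp_pos: [0.447, 0.046, 0.016]
orientation: [0.009, -3.141, 0.002]
contact_force: [-0.1, -0.1, -2.0]
grip_width: 0.0184
```

Request:
apply_moves:
  plan:
    - [[0,0,0,0,0,0.002,1],[0,0,0,0,0,0.002,0.1],[0,0,0,0,0,0.002,0.1],[0,0,0,0,0,0.002,0.1],[0,0,0,0,0,-0.05,0.1],[0,0,0,0,0,-0.15,0],[0,0,0,0,0,-0.21,-0.3],[0,0,0,-0.1,-0.01,-0.21,-0.3],[0,0,0,-0.2,-0.02,-0.21,-0.3],[0,0,0,-0.3,-0.03,-0.21,-0.3],[0,0,0,-0.39,-0.04,-0.21,-0.3],[0,0,0,-0.46,-0.045,-0.21,-0.3]]

```text
clock: 13.28
tcp_pos: [0.6337, 0.0282, 0.0992]
orientation: [0.008, -3.141, 0.003]
contact_force: [0.3, 0.2, -0.4]
grip_width: 0.0557
```

Request:
apply_moves:
  plan:
    - [[0,0,0,-0.01,0,0,-0.3],[0,0,0,-0.01,0,0,-0.3]]

```text
clock: 13.45
tcp_pos: [0.6361, 0.0288, 0.0986]
orientation: [0.008, -3.14, 0.003]
contact_force: [-0.2, 0.2, -0.8]
grip_width: 0.0555
```

```bash
python3 -c "
from h import *
mv((.652,.028,.1,90))
g=snap('wrist','w7.png')
print(w2px(g,(.652,.028,.016)))"
```

```text
at [0.6361 0.0288 0.0986] jaw 90.3 f [-0.2  0.2 -0.8] grip 0.0555 t 13.45
[-0.0006, -0.0006, 0.0016, -0.0398, -0.0021, -0.0036] rows 0.4
(np.float64(316.0217529897137), np.float64(274.6570437799893))
```

View pics/w7.png

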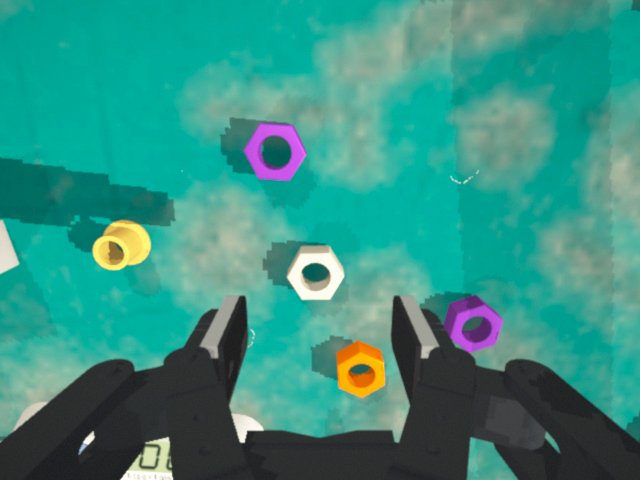

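Nut top centre (316,273) as predicted, with corners left and right, so jaw yaw 120° grips a pair of flats and clears the orange and purple look-alikes. Bushing B at (122,245).

Request:
apply_moves:
  plan:
    - [[0,0,-0.165,-0.039,-0.003,0,-0.1],[0,0,-0.165,-0.039,-0.003,0,-0.1],[0,0,-0.165,-0.039,-0.003,0,-0.1],[0,0,-0.165,-0.039,-0.003,0,-0.1],[0,0,-0.165,-0.039,-0.003,0.08,-0.1],[0,0,-0.165,-0.039,-0.003,0.15,-0.1],[0,0,-0.165,-0.039,-0.003,0.21,-0.1],[0,0,-0.165,-0.039,-0.003,0.231,-0.1],[0,0,-0.165,-0.039,-0.003,0.231,-0.1],[0,0,-0.165,-0.039,-0.003,0.231,1],[0,0,-0.165,-0.039,-0.003,0.231,1],[0,0,-0.165,-0.039,-0.003,0.231,1]]
  force: 40

```text
clock: 14.5
tcp_pos: [0.6513, 0.028, 0.0085]
orientation: [-0.814, 3.034, -0.002]
contact_force: [0.0, -0.3, -0.0]
grip_width: 0.0289
```

Request:
apply_moves:
  plan:
    - [[0,0,0,0,0,0,1],[0,0,0,0,0,0,1],[0,0,0,0,0,-0.05,1],[0,0,0,0,0,-0.18,1],[0,0,0,0,0,-0.18,1],[0,0,0,0,0,-0.18,1]]

```text
clock: 15.0
tcp_pos: [0.6536, 0.0282, 0.0832]
orientation: [-0.812, 3.029, -0.003]
contact_force: [1.1, 0.5, -1.4]
grip_width: 0.029
```

```bash
python3 -c "
from h import *
mv((.455,.1205,.08,114),(.455,.1205,.08,90))"
```

```text
at [0.6536 0.0282 0.0832] jaw 120.0 f [ 1.1  0.5 -1.4] grip 0.029 t 15.0
[-0.001, 0.0016, 0.0334, 0.3144, 0.4483, 0.005] rows 5.3
[-0.0007, 0.0018, 0.1668, 0.3144, 0.4483, 0.005] rows 3.4
```

Request:
apply_moves:
  plan:
    - [[0,0,0.1,0.06,0.085,0,1],[0,0,0.2,0.12,0.17,0,1],[0,0,0.2,0.18,0.255,0,1],[0,0,0.2,0.24,0.34,0,1],[0,0,0.2,0.3,0.43,0,1],[0,0,0.2,0.3144,0.448,0,1],[0,0,0.2,0.3144,0.448,0,1],[0,0,0.2,0.3144,0.448,0,1]]

```text
clock: 15.67
tcp_pos: [0.4518, 0.1204, 0.0789]
orientation: [-0.159, -3.136, 0.003]
contact_force: [0.3, 0.6, -0.2]
grip_width: 0.0288
```

```bash
python3 -c "
from h import *
g=snap('wrist','w8.png')
mv((.455,.1205,.02,84),(.455,.1205,.012,84))"
```

```text
at [0.4529 0.1199 0.079 ] jaw 84.1 f [ 0.2 -0.9 -0.2] grip 0.0285 t 15.72
[-0.0005, -0.0003, 0.0005, -0.0051, 0.0022, 0.1475] rows 1.4
[-0.0005, -0.0003, 0.0005, -0.0051, 0.0022, 0.1675] rows 0.2
```

View pics/w8.png

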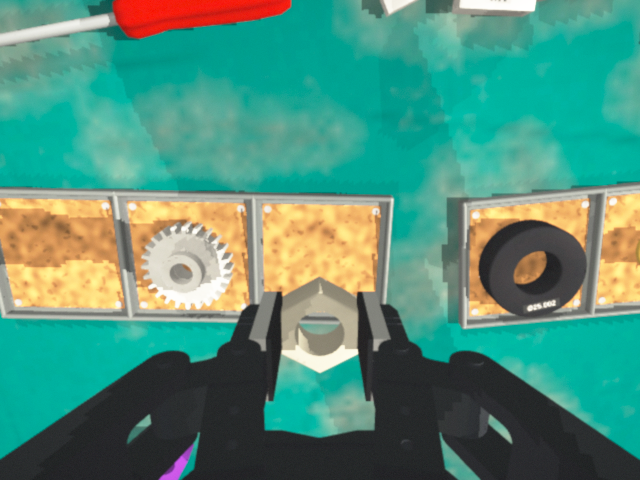

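Nut held squarely, its compartment (u 258–389) beneath. The gear (185,265) and ring (533,268) lie flat inside their compartments.

Request:
apply_moves:
  plan:
    - [[0,0,0,-0.004,0.002,0.1,1],[0,0,0,-0.004,0.002,0.14,1],[0,0,0,-0.004,0.002,0.16,1],[0,0,0,-0.004,0.002,0.168,1],[0,0,0,-0.004,0.002,0.171,1],[0,0,0,-0.004,0.002,0.173,1],[0,0,0,-0.004,0.002,0.173,1]]

```text
clock: 16.3
tcp_pos: [0.4537, 0.1193, 0.011]
orientation: [-0.166, -3.134, 0.004]
contact_force: [-6.2, -2.8, 12.8]
grip_width: 0.0287
```

Request:
apply_moves:
  plan:
    - [[0,0,0,0,0,-0.002,0.15],[0,0,0,0,0,-0.002,0.15],[0,0,0,0,0,-0.002,0.15],[0,0,0,0,0,-0.05,0.15],[0,0,0,0,0,-0.15,0.1],[0,0,0,0,0,-0.22,0],[0,0,0,0,0,-0.22,-0.3]]

```text
clock: 16.88
tcp_pos: [0.4574, 0.1219, 0.1027]
orientation: [0.164, 3.131, 0.004]
contact_force: [0.8, -0.7, 0.2]
grip_width: 0.0539
```

```bash
python3 -c "
from h import *
g=load('w7.png');print(px2w(g,128,241,.005))
mv((.633,-.091,.1,90))"
```

```text
[ 0.63493369 -0.08724044  0.005     ]
at [0.4574 0.1219 0.1027] jaw 84.0 f [ 0.8 -0.7  0.2] grip 0.0539 t 16.88
[0.0007, 0.002, -0.0333, -0.4923, -0.4834, 0.0085] rows 6.6
```

Request:
apply_moves:
  plan:
    - [[0,0.001,-0.033,-0.07,-0.07,0,-0.8],[0,0.001,-0.033,-0.14,-0.14,0,-0.8],[0,0.001,-0.033,-0.21,-0.21,0,-0.8],[0,0.001,-0.033,-0.28,-0.28,0,-0.8],[0,0.001,-0.033,-0.35,-0.35,0,-0.8],[0,0.001,-0.033,-0.42,-0.42,0,-0.8],[0,0.001,-0.033,-0.495,-0.483,0,-0.8],[0,0.001,-0.033,-0.495,-0.483,0,-0.8],[0,0.001,-0.033,-0.495,-0.483,0,-0.8],[0,0.001,-0.033,-0.495,-0.483,0,-0.8]]

```text
clock: 17.72
tcp_pos: [0.6299, -0.0916, 0.0971]
orientation: [-0.001, -3.135, 0.001]
contact_force: [-0.3, 0.3, 0.4]
grip_width: 0.077
```

```bash
python3 -c "
from h import *
mv((.634,-.091,.006,90))
g=snap('wrist','w9.png');print(w2px(g,(.634,-.091,.003)),w2px(g,(.634,-.091,.022)))"
```

```text
at [ 0.6299 -0.0916  0.0971] jaw 90.0 f [-0.3  0.3  0.4] grip 0.077 t 17.72
[-0.0003, -0.002, -0.0002, -0.0116, 0.0018, 0.2276] rows 2.2
(np.float64(318.39460228282525), np.float64(250.43752338652862)) (np.float64(318.3567350301582), np.float64(260.9864199550385))
```

View pics/w9.png

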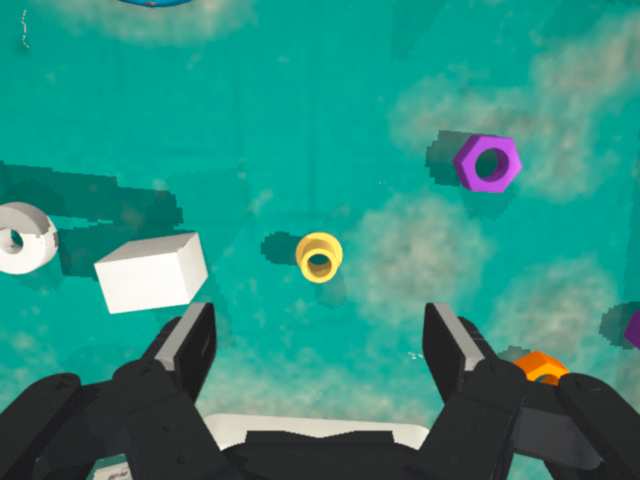

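Bushing B (319,258) matches; the block's nearest face is ~60 mm away, so I descend with a narrower opening.

Request:
apply_moves:
  plan:
    - [[0,-0.002,0,-0.011,0.0018,0,-0.2],[0,-0.002,0,-0.011,0.0018,0.03,-0.2],[0,-0.002,0,-0.011,0.0018,0.1,-0.2],[0,-0.002,0,-0.011,0.0018,0.17,-0.2],[0,-0.002,0,-0.011,0.0018,0.22,-0.2],[0,-0.002,0,-0.011,0.0018,0.232,-0.2],[0,-0.002,0,-0.011,0.0018,0.232,-0.2],[0,-0.002,0,-0.011,0.0018,0.232,1],[0,-0.002,0,-0.011,0.0018,0.232,1],[0,-0.002,0,-0.011,0.0018,0.232,1],[0,-0.002,0,-0.011,0.0018,0.232,1],[0,-0.002,0,-0.011,0.0018,0.232,1]]
  force: 50

```text
clock: 18.77
tcp_pos: [0.6356, -0.0913, 0.0066]
orientation: [0.001, 3.138, -0.002]
contact_force: [-0.8, 1.3, 6.9]
grip_width: 0.0224
```

Request:
apply_moves:
  plan:
    - [[0,0,0,0,0,0,1],[0,0,0,0,0,0,1],[0,0,0,0,0,-0.05,1],[0,0,0,0,0,-0.18,1],[0,0,0,0,0,-0.18,1],[0,0,0,0,0,-0.18,1]]

```text
clock: 19.27
tcp_pos: [0.6374, -0.0918, 0.0815]
orientation: [0.001, 3.132, -0.003]
contact_force: [1.3, -0.2, -0.3]
grip_width: 0.0224
```

```bash
python3 -c "
from h import *
mv((.44,-.0285,.08,90),(.44,-.0285,.08,84))"
```

```text
at [ 0.6374 -0.0918  0.0815] jaw 89.9 f [ 1.3 -0.2 -0.3] grip 0.0224 t 19.27
[-0.0006, 0.0029, -0.0003, 0.4936, 0.1579, -0.0012] rows 5.0
[-0.0005, 0.003, 0.033, 0.4936, 0.1579, -0.0012] rows 0.8
```

Request:
apply_moves:
  plan:
    - [[0,0.002,0.033,0.1,0.03,0,1],[0,0.002,0.033,0.2,0.06,0,1],[0,0.002,0.033,0.3,0.095,0,1],[0,0.002,0.033,0.4,0.125,0,1],[0,0.002,0.033,0.49,0.157,0,1],[0,0.002,0.033,0.49,0.157,0,1],[0,0.002,0.033,0.49,0.157,0,1],[0,0.002,0.033,0.49,0.157,0,1]]

```text
clock: 19.93
tcp_pos: [0.4391, -0.0283, 0.0767]
orientation: [-0.163, -3.134, 0.002]
contact_force: [1.0, -0.5, -0.3]
grip_width: 0.0225
```

```bash
python3 -c "
from h import *
mv((.44,-.0285,.03,84),(.44,-.0285,.012,84))
g=snap('wrist','w10.png')"
```

```text
at [ 0.4391 -0.0283  0.0767] jaw 84.1 f [ 1.  -0.5 -0.3] grip 0.0225 t 19.93
[-0.0005, -0.0012, 0.0003, -0.0028, -0.0, 0.1168] rows 1.1
[-0.0005, -0.0012, 0.0003, -0.0029, 0.0, 0.1618] rows 0.4
```

View pics/w10.png

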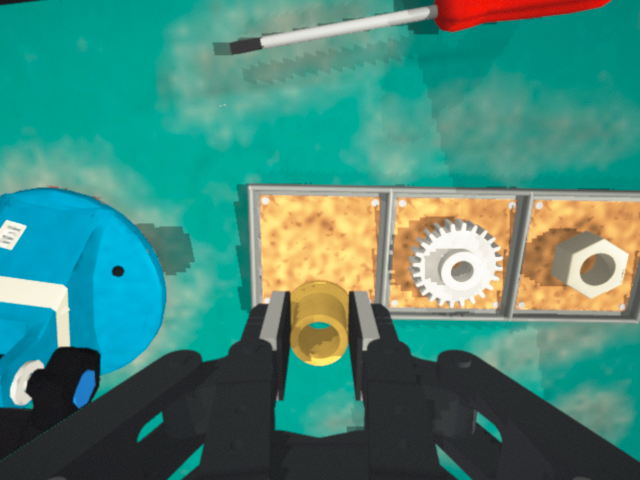

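Bushing held over the last compartment (u 250–388, gripper at 320); gear and nut are well placed.

Request:
apply_moves:
  plan:
    - [[0,-0.001,0,-0.002,0,0.1,1],[0,-0.001,0,-0.002,0,0.14,1],[0,-0.001,0,-0.002,0,0.16,1],[0,-0.001,0,-0.002,0,0.165,1],[0,-0.001,0,-0.002,0,0.167,1],[0,-0.001,0,-0.002,0,0.169,1],[0,-0.001,0,-0.002,0,0.169,1]]

```text
clock: 20.57
tcp_pos: [0.4393, -0.0289, 0.0096]
orientation: [-0.165, -3.136, 0.002]
contact_force: [-0.3, -0.7, 0.6]
grip_width: 0.0223
```

Seated height is reached; release, rise and withdraw.

Request:
apply_moves:
  plan:
    - [[0,0,0,0,0,0.001,1],[0,0,0,0,0,0.001,0.25],[0,0,0,0,0,0.001,0.25],[0,0,0,0,0,0.001,0.25],[0,0,0,0,0,-0.05,0.25],[0,0,0,0,0,-0.15,0.2],[0,0,0,0,0,-0.25,0],[0,0,0,0,0,-0.35,0],[0,0,0,-0.1,0.05,-0.4,0],[0,0,0,-0.2,0.1,-0.45,0],[0,0,0,-0.2,0.12,-0.45,0],[0,0,0,-0.2,0.12,-0.45,0]]

```text
clock: 21.57
tcp_pos: [0.5285, 0.0147, 0.1913]
orientation: [0.158, 3.133, 0.002]
contact_force: [-0.5, 0.5, -0.0]
grip_width: 0.043
```

```bash
python3 -c "
from h import *
mv()
a=snap('wrist','w11.png')['pixels']; b=snap('side','s11.png')['pixels'][120:450,180:450]
b=cv2.resize(b,(393,480),interpolation=2)
cv2.imwrite('pics/c11.png',cv2.resize(np.hstack([a,b]),(800,372),interpolation=3))"
```

```text
at [0.5285 0.0147 0.1913] jaw 84.2 f [-0.5  0.5 -0. ] grip 0.043 t 21.57
```

View pics/c11.png

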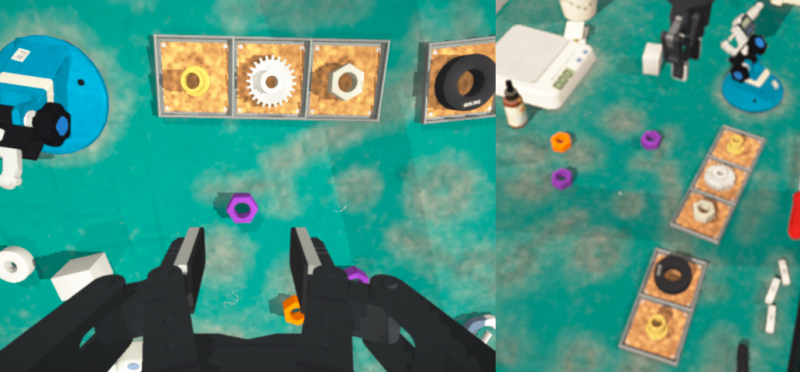

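All five parts lie flat, one to a compartment (final wrist view: bushing (193,80), gear (271,82), nut (347,82), ring (466,82)). The side view shows the same and bushing A in tray_two.

```bash
python3 -c "
from bench import r
print(r.hand_in())"
```

```text
the job is handed in; nothing more can be done
None
```

Both kits are made up and the job is handed in; the robot's clock stood at about 21.6 s of the 104 s allowed, and no verdict came back.

- **Tray with two compartments:** the large black ring and one bushing.
- **Tray with three compartments:** a bushing, the gear in the middle and the hexagon nut.

**Last checks:** the final wrist and side pictures show all five parts flat, one to a compartment, with nothing on a rim. The gripper was clear of everything and felt no load. I never went near the small ring, the block or the orange and purple look-alikes, and the block and small ring look undisturbed. I did not measure their positions again.

**What disagreed or had to be redone:**
- The wrist and top cameras differed by 3–5 mm in y on where the trays stand. I used values in between; the tightest placing tolerance is 11 mm.
- The first grip on the gear was about 7 mm off in x, so I opened, shifted and gripped it again before lifting.

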